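# Dampen the dauber and hold it on the glue mark

### The job

Take the square-handled felt dauber out of its wooden stand and press its felt straight down on the flat top of the pump bottle until the pump is fully down, then let the pump spring back up. Then hold the felt on the pencil-ringed glue mark on the tilted craft board: centred on the mark, the dauber square to the sloping board, pressing gently at about 3 N. Finish while still gripping the dauber and holding it there; leave the tape roll, the jar and the magazines alone, and never press hard on the board.

Things in the scene. Friction and masses are not known exactly. Their poses are not given: they have to be found in the camera images.
- dauber: Loose felt dauber, 117 mm long, 90 g, standing felt-down in the stand, handle shoulder on the stand's top. Origin: centre of the felt face at rest; z axis up the handle. From there up: grey felt disc 18 mm across, round metal stem 20 mm across to z = 42 mm, then a pale wooden handle 26 x 26 mm square (sides along its x and y axes), z = 42 to 117 mm, all clear above the stand.
- felt_tip (a point): Centre of the dauber's felt face; z axis up along the handle. The felt is sprung along the handle: it starts to give at 1 N, then slides 2 mm per further newton into the stem, 8 mm at most (5 N); beyond that it is rigid.
- stand: Fixed dark wooden block 80 x 80 x 55 mm high with a round hole 25 mm across, 48 mm deep, in the middle of its top, in which the dauber's stem hangs. Origin: centre of its underside, on the table.
- bottle: Fixed clear plastic bottle 72 mm across, 108 mm high, with a white press-down pump on top whose flat round top is 52 mm across and 128 mm above the table. Origin: centre of its underside; z up. The stand and the bottle may swap sides.
- dish (a point): Centre of the pump's flat top face (moves down with it).
- pump (a joint): Travel of the pump in m: 0 up, 0.008 fully down. A spring returns it: it starts to move at 1 N and is fully down at 3.4 N.
- rest: Fixed base of the pale wooden craft rest: slab 220 x 250 mm, 14 mm thick. Origin: centre of its underside, on the table. At yaw 0 the low, hinged edge of the board faces -x (the robot) and the board rises to +x.
- rest_board (a joint): Tilt of the board from level in rad (0.2 to 0.48 at the start). Board: 200 mm up the slope, 220 mm wide, 12 mm thick, hinged along its low edge 28 mm above the table, a ledge 9 mm high along that edge; a stiff friction hinge keeps its tilt under light pressing.
- spot (a point): Centre of the glue mark on the board's upper face: a pale disc 16 mm across in a thin dark pencil ring 30 mm across, midway across the board and 105 mm up the slope from the hinge. x axis up the slope, z axis square to the face, pointing away from it.
- tape: Bystander: loose roll of clear tape, 84 mm across, 24 mm high. Origin: centre of its underside.
- jar: Bystander: loose closed jar, 60 mm across, 75 mm high. Origin: centre of its underside.
- magazines: Bystander: loose stack of small magazines, about 150 x 210 mm, 30 mm high. Origin: centre of its underside.
Mind the look-alikes: they are no part of the job. There is more than one size of the dauber; the one meant has the size given above.

How it is judged (in metres and radians):
On the way, in this order (a step that is already met when the one before it is completed fails the run):
1. the pump is pressed down (at least 6 of its 8 mm) by the dauber held in the fingers, not by the fingers themselves (value of joint pump above 0.006 m and contact force between dauber and bottle above 1 N and contact force between the fingers and dauber above 2 N and contact force between the fingers and bottle below 0.5 N and horizontal distance between felt_tip and dish below 0.026 m), for 0.1 s.
2. the pump has sprung back up (value of joint pump below 0.0015 m), for 0.1 s.
At the end, for the whole second after the job is handed in: The dauber, gripped and still, has its felt centre within 8 mm of the mark's centre, its axis within 0.15 rad of square to the board, and presses the board with 1 to 8 N; no finger touches the rest, the dauber is clear of stand and bottle, and the pump is up (distance between felt_tip and spot below 0.008 m and angle between the z axis of dauber and the z axis of spot, either way round below 0.15 rad and angle between dauber's own z axis and vertical below 1 rad and contact force between dauber and rest between 1 and 8 N and contact force between the fingers and dauber above 2 N and contact force between the fingers and rest below 0.5 N and contact force between dauber and bottle below 0.1 N and contact force between dauber and stand below 0.1 N and value of joint pump below 0.0015 m and linear speed of dauber below 0.02 m/s); the arm keeps its last pose, push and grip.
It fails at once if the dauber presses the rest with more than 25 N (contact force between dauber and rest above 25 N).
It fails at once if the tape roll, jar or magazines are moved by more than 20 mm (distance of any of tape, jar, magazines from where it was at the start of the episode above 0.02 m).
It also fails if it takes over 51 s, if anything falls off the work surface, if the arm or the gripper's body presses on something with over 40 N, if the wrist force passes 120 N, or if a joint passes its speed limit or range.

### The arm

A 6-joint arm with a two-finger parallel gripper is mounted at the origin on the work surface. World frame = base frame: x ahead of the robot, y to its left, z up, the work surface at z = 0. Lengths are in m, angles in degrees, forces in N, time in s.
With the tool pointing down it reaches from about 0.325 to 0.9 m from the base axis. Payload 6.1 kg.
Tool frame: the origin (TCP) lies at the very end of the fingers, on their centre line; the grasp point (between the pads) lies 19 mm behind it; z points along the fingers, x is the direction in which the jaws open and shut, and the axes are right-handed (so a half turn about z gives the same grasp; the last joint's range is limited). The gripper opens to 85 mm and grips with 20 to 120 N. Pads are 22 mm wide; open, the fingers measure 114 mm over their backs; the gripper's body (76 mm by 85 mm) begins 54 mm behind the grasp point. The pads swing forward as they close: fully open they stand 13 mm farther back than shut.
Start: joints at [-75.808, 12.628, 87.462, -0, 79.91, -7.225], TCP at [0.228, -0.582, 0.231] pointing down, gripper open.
Joint ranges: [-170.65, 170.65], [-52.31, 119.04], [5.05, 147.46], [-71.25, 251.25], [11.57, 151.72], [-153.62, 153.62]. Speed limits (degrees/s): [147.25, 147.25, 172.46, 180, 180, 180].

### API

Orientations are given as a 3x3 rotation matrix whose columns are the frame's x, y, z axes.
In Python, from plant import get_obs, eyes, sign_off, masks_of, mark_of gives the robot as it stands.
- The arm moves only by the shell command python3 -m handwheel 'ROWS' [FORCE]. ROWS is JSON, a list of rows, each a list of 7 numbers: the shift along the world's x, y, z in units of 20 cm (1.0 is 20 cm), then the turn, a rotation vector about the world's x, y, z in units of 360 degrees (1.0 is 360 degrees), then the opening, from 0 (shut) to 1 (fully open). A call has 1 to 5 rows; each row is the pose to reach, as a shift and turn from the pose commanded when the call began, turning the shorter way round; what a row does not reach only later rows make up. A row lasts 1/8 s, in which the tool goes at most 62.5 mm and 10.7 degrees, less where a joint would pass 70% of its speed; a pose out of reach is approached as far as the arm can. A call with a number of a shift or a turn outside -1 to 1 is refused whole. A call with a gripper value outside its range is refused whole. The fingers move at their own pace and stop on an object; FORCE is the grip in N (left out, the last holds). Time passes only in rows, so rows that repeat a pose let the fingers close. It gives the time, the measured TCP pose, the force and the opening at its end, in the units of the state.
- get_obs(): the state, without advancing time (a new reading comes with each control period).
- eyes.get_image(name): name is "scene" or "top" or "wrist"; returns the picture (420x560x3 uint8, red, green, blue); there is no depth.
- eyes.calibration(name): a dict with "mtx" (3x3 intrinsics, pixels), "rvec" (rotation vector, rad) and "tvec" (3), from world to camera coordinates, as OpenCV has them; the wrist camera has in their place "tool_from_camera" (4x4, takes a point from camera to tool coordinates, whose origin is the TCP and whose axes are the tool frame's). Camera axes: x right, y down, z forward; pixel columns grow to the right and rows downward; lengths in m; the calibration is good to about 2 mm. A picture is of the moment at which its call begins: read the wrist's pose just before it. calibration takes no time and is no camera call.
- sign_off(): hands the job in, once; it reports no verdict.
Trained networks look in the newest picture that a camera, given by its name, has taken for a name from the list of things; names that differ only in an ending like _2 or _b are one class to them, and where a whole thing is asked for, a point or a joint stands for the part that bears it (a point fixed in the world has none). Each returns a list of dicts, best first, with "score" (0 to 1); they miss things now and then, are a little off and sometimes report something else, mostly with a low value. They report only what shows in the picture. A call takes as long as a camera call. They do not tell look-alikes from the thing itself.
- masks_of(camera, target): "region" (420x560 bool, what is visible of it) and "bbox" ([left, top, width, height] in pixels, round what is visible of it).
- mark_of(camera, target): "location" ([column, row] in pixels: a listed point, or the origin of a listed thing).
The state is a dict: "time_s": time; "q": joint angles; "dq": joint speeds; "tau": joint torques, N m; "ee_pos": TCP position; "eef_rot": TCP orientation; "contact_force": force on the tool from outside, world axes, zero at the start; "wrist_torque": the same for the moment, N m; "finger_gap": finger opening in m.
Only numpy, scipy, OpenCV 4.12 (cv2) and the standard library are available. Lean on these libraries where they do the work, as an engineer would, in place of code of your own. Each camera call takes 0.05 s, during which the arm holds its last target. There are 200 camera calls.

## Working session

There is one attempt and no reset: what is moved stays moved. The work goes in short steps, Python scripts to look and compute and a shell command to move; the robot and the scene stay as the last step left them, time stands still between calls to the robot, and variables do not carry over. Pictures are saved under pics/ and viewed, about 8 in all and at most 12, crops included, and the job is handed in when it is done.

```bash
mkdir -p pics; cat > h.py <<'E'
import numpy as np,cv2
from plant import get_obs,eyes,masks_of,mark_of
def P(name):
    c=eyes.calibration(name);K=np.array(c["mtx"],float)
    if "rvec" in c:
        R=cv2.Rodrigues(np.array(c["rvec"],float))[0];t=np.array(c["tvec"],float).ravel()
    else:
        o=get_obs();T=np.eye(4);T[:3,:3]=o["eef_rot"];T[:3,3]=o["ee_pos"]
        W=np.linalg.inv(T@np.array(c["tool_from_camera"]));R=W[:3,:3];t=W[:3,3]
    return K,R,t
def proj(cam,X):
    K,R,t=cam;x=(K@(R@np.atleast_2d(X).T+t[:,None]));return (x[:2]/x[2]).T
def ray(cam,uv):
    K,R,t=cam;d=R.T@np.linalg.inv(K)@np.array([uv[0],uv[1],1.]);return -R.T@t,d/np.linalg.norm(d)
def atz(cam,uv,z):
    c,d=ray(cam,uv);return c+d*(z-c[2])/d[2]
def tri(rs):
    A=0;b=0
    for c,d in rs:
        M=np.eye(3)-np.outer(d,d);A=A+M;b=b+M@c
    return np.linalg.solve(A,b)
def save(n,im): cv2.imwrite("pics/"+n,im[:,:,::-1])
E
python3 - <<'E'
from h import *
a=eyes.get_image("scene");b=eyes.get_image("top")
c={n:P(n) for n in("scene","top")}
save("s.png",a);save("t.png",b)
for n in("scene","top"):
  print(n,"cam",(-c[n][1].T@c[n][2]).round(3))
  for t in("dauber","felt_tip","stand","bottle","dish","rest","spot","tape","jar","magazines"):
    print(t,[(np.round(m["location"],1).tolist(),round(m["score"],2)) for m in mark_of(n,t)[:4]])
print(get_obs())
E
```

```text
scene cam [1.275 0.715 0.773]
dauber [([415.4, 284.3], 0.84), ([453.0, 310.4], 0.74), ([394.0, 312.8], 0.59)]
felt_tip [([394.9, 314.0], 0.55), ([456.2, 310.8], 0.4)]
stand [([414.3, 284.6], 0.86), ([328.9, 225.3], 0.65)]
bottle [([233.0, 185.8], 0.87), ([230.7, 148.0], 0.53), ([253.3, 257.4], 0.36)]
dish [([229.5, 145.8], 0.72)]
rest [([230.6, 187.0], 0.71), ([254.1, 259.6], 0.61)]
spot [([252.7, 241.8], 0.63)]
tape [([330.5, 227.1], 0.97), ([230.6, 184.9], 0.62)]
jar [([145.5, 222.9], 0.74)]
magazines [([374.4, 366.3], 0.95), ([331.4, 225.7], 0.4)]
top cam [0.273 0.045 1.425]
dauber [([177.9, 246.7], 0.64), ([174.1, 208.3], 0.51), ([147.8, 245.4], 0.42), ([396.5, 159.5], 0.17)]
felt_tip []
stand [([180.3, 241.5], 0.68), ([159.0, 164.5], 0.18)]
bottle [([388.7, 254.1], 0.66)]
dish [([404.4, 252.0], 0.72)]
rest [([294.3, 190.8], 0.59)]
spot [([290.3, 186.0], 0.82), ([161.4, 161.3], 0.42)]
tape [([274.5, 261.2], 0.7)]
jar [([396.7, 159.3], 0.94)]
magazines [([160.3, 160.3], 0.7)]
{'time_s': 1.1, 'q': array([-7.58079112e+01,  1.26269341e+01,  8.74627062e+01,  7.00683304e-04,
        7.99081887e+01, -7.22728733e+00]), 'dq': array([0.03009   , 0.06388641, 0.05167116, 0.05859095, 0.00692252,
       0.06457466]), 'tau': array([ 9.34883428e-04, -4.96858871e+01, -3.89733267e+01, -8.27507415e-05,
        1.00842230e-03, -9.55474292e-06]), 'ee_pos': array([ 0.22822213, -0.58184338,  0.2313046 ]), 'eef_rot': array([[ 3.65189630e-01, -9.30933152e-01,  2.09626567e-05],
       [-9.30933152e-01, -3.65189630e-01, -3.37835702e-05],
       [ 3.91055903e-05, -7.17742256e-06, -9.99999999e-01]]), 'contact_force': array([-0.6155668 ,  0.03583366, -0.27943898]), 'wrist_torque': array([ 0.02172478,  0.03561245, -0.01790347]), 'finger_gap': 0.08545847195435982}
```

```bash
ls; ls pics
```

```text
h.py
pics
s.png
t.png
```

View pics/s.png

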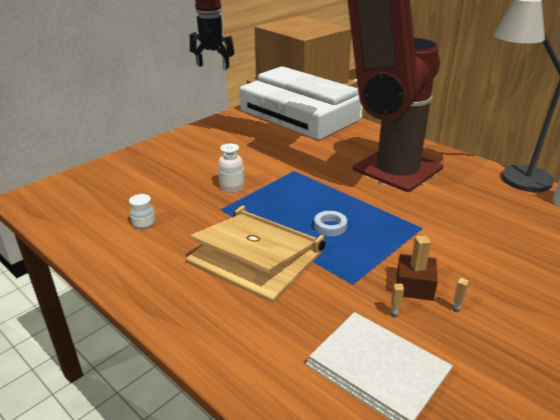

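View pics/t.png

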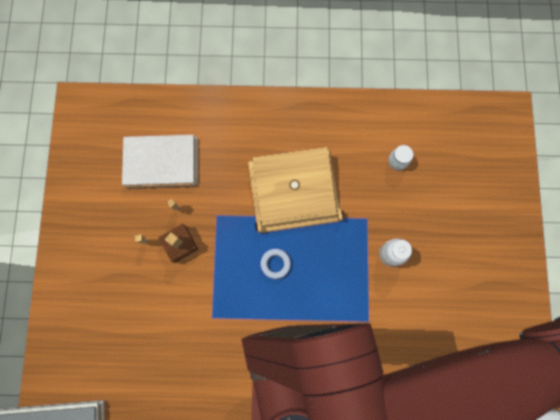

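```bash
python3 - <<'E'
from h import *
S,T=P("scene"),P("top")
def t2(a,b): 
    X=tri([ray(S,a),ray(T,b)]);return X.round(4),(proj(S,X)[0]-a).round(1),(proj(T,X)[0]-b).round(1)
print("dish",t2([229.5,145.8],[404.4,252.0]), atz(S,[229.5,147.8],.128),atz(T,[401,251],.128))
print("spot",t2([252.7,239],[294.5,184.5]))
a=eyes.get_image("scene");b=eyes.get_image("top")
print("stand",atz(S,[414.3,284.6],0),atz(T,[180.3,241.5],0))
print("tape",atz(T,[274.5,261],0.01),"jar",atz(T,[396.7,159.3],0),"mag",atz(T,[160.3,160.3],0))
L=[("s",a,(380,220,110,110)),("t",b,(120,185,110,85)),("s",a,(180,195,150,105)),("t",b,(235,140,120,95))]
ims=[cv2.resize(i[y:y+h,x:x+w],(400,300),interpolation=cv2.INTER_CUBIC) for _,i,(x,y,w,h) in L]
save("crops.png",np.vstack([np.hstack(ims[:2]),np.hstack(ims[2:])]))
for n in("scene","top"):
  for t in("dauber","stand","rest_board","spot","dish","pump"):
    for m in masks_of(n,t)[:3]: 
      r=cv2.minAreaRect(cv2.findNonZero(m["region"].astype(np.uint8)))
      print(n,t,m["bbox"],round(m["score"],2),np.round(r[0],1),np.round(r[1],1),round(r[2],1))
E
```

```text
dish (array([ 0.4159, -0.2987,  0.1246]), array([-0.4, -0.1]), array([-0.3,  0.2])) [ 0.42846237 -0.28297651  0.128     ] [ 0.41874501 -0.28957673  0.128     ]
spot (array([ 0.6133, -0.004 ,  0.0544]), array([-0.3, -0.1]), array([-0.2,  0.2]))
stand [0.43591632 0.32754543 0.        ] [0.44678795 0.32784188 0.        ]
tape [0.39471239 0.0486751  0.01      ] jar [ 0.71364159 -0.31777877  0.        ] mag [0.694279   0.40406743 0.        ]
scene dauber [450.4, 279.3, 16.4, 31.9] 0.7 [458.9 294.9] [ 9.5 33.2] 14.0
scene dauber [410.2, 237.1, 18.0, 35.8] 0.67 [420.1 252.6] [17.  36.1] 7.1
scene dauber [391.5, 284.3, 6.9, 31.1] 0.65 [396.5 301. ] [30. 11.] 90.0
scene stand [395.3, 254.5, 44.6, 47.8] 0.85 [416.2 276.8] [43.2 42.8] 7.4
scene stand [221.8, 146.1, 20.2, 12.6] 0.42 [228.8 147.8] [12.  14.1] 45.0
scene rest_board [194.5, 210.8, 120.4, 58.6] 0.58 [251.6 239.2] [115.7  49.8] 21.8
scene spot [190.1, 213.6, 124.2, 56.1] 0.69 [251.7 240.1] [116.4  49.7] 20.7
scene dish [221.0, 144.4, 18.7, 13.0] 0.74 [228.5 149.5] [11. 17.] 90.0
top dauber [165.6, 235.0, 15.9, 13.4] 0.44 [173.5 240. ] [13.4  9.2] 45.0
top stand [160.4, 223.6, 36.1, 40.0] 0.84 [177.5 242.9] [29.9 30.9] 59.7
top stand [394.6, 238.2, 16.7, 22.6] 0.55 [401. 249.] [18. 18.] 90.0
top rest_board [252.2, 146.8, 84.0, 78.9] 0.89 [294.6 185.7] [70.7 77. ] 81.7
top spot [250.9, 150.2, 87.7, 77.3] 0.59 [294.2 185.5] [69.3 76.1] 81.9
top dish [394.4, 243.1, 16.2, 18.5] 0.54 [401.5 249.5] [18.4 18.4] 45.0
top dish [249.2, 149.6, 88.0, 78.4] 0.37 [294.1 185.6] [70.3 75.5] 81.9
top pump [389.8, 239.1, 21.7, 22.0] 0.5 [400.5 249. ] [18. 19.] 90.0
```

View pics/crops.png

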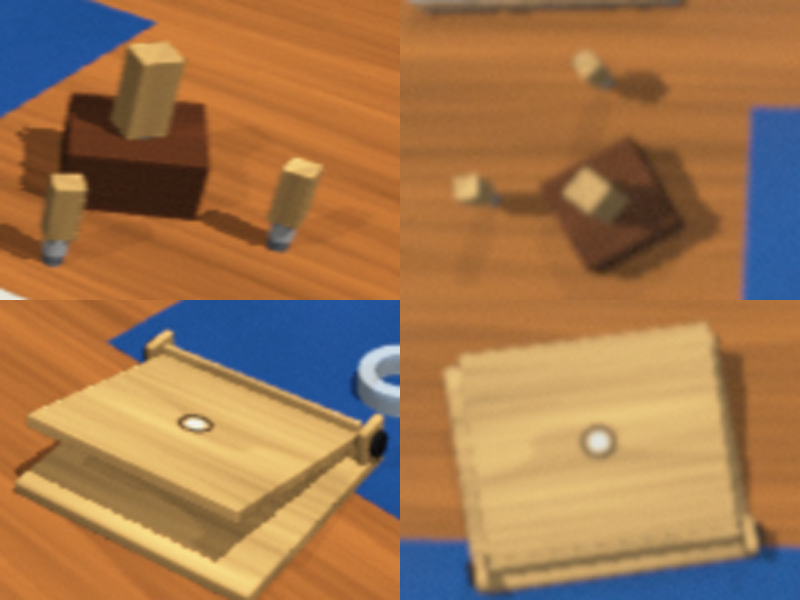

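```bash
python3 -c "
from h import *
print(np.array(eyes.calibration('wrist')['tool_from_camera']).round(3),eyes.calibration('wrist')['mtx'])
T=P('top');S=P('scene')
f=lambda c,x,y:(120+(x-400)/400*110,185+y/300*85)
print(atz(T,f(0,588,189),.13), atz(S,(380+154/400*110,220+53/300*110),.13))"
python3 -m handwheel '[[0.2,0.3,0.5,0,0,0,1],[0.25,0.6,0.5,0,0,0,1],[0.3,0.8,0.5,0,0,0,1],[0.35,1,0.5,0,0,0,1]]'
python3 -m handwheel '[[0.05,0.3,0,0,0,0,1],[0.1,0.6,0,0,0,0,1],[0.2,0.8,0,0,0,0,1],[0.2,1,0,0,0,0,1]]'
python3 -m handwheel '[[0.05,0.3,0,0,0,0,1],[0.1,0.6,0,0,0,0,1],[0.2,0.8,0,0,0,0,1],[0.2,1,0,0,0,0,1]]'
```

```text
[[ 1.     0.001  0.001 -0.001]
 [-0.001  0.952  0.305 -0.079]
 [-0.001 -0.305  0.952 -0.144]
 [ 0.     0.     0.     1.   ]] [[314.38846955   0.         285.20916487]
 [  0.         314.38846955 212.81524721]
 [  0.           0.           1.        ]]
[0.43840948 0.32562147 0.13      ] [0.4430028  0.33053717 0.13      ]
time_s: 2.3
ee_pos: [0.2988, -0.3806, 0.333]
eef_rot: [[0.365, -0.931, 0.002], [-0.931, -0.365, -0.002], [0.003, -0.001, -1.0]]
contact_force: [1.3, 0.1, -0.0]
finger_gap: 0.0853
time_s: 2.8
ee_pos: [0.3387, -0.1802, 0.3316]
eef_rot: [[0.366, -0.931, 0.001], [-0.931, -0.366, -0.0], [0.001, -0.001, -1.0]]
contact_force: [0.5, -0.1, 0.2]
finger_gap: 0.0854
time_s: 3.3
ee_pos: [0.3786, 0.0199, 0.3315]
eef_rot: [[0.366, -0.931, 0.001], [-0.931, -0.366, -0.0], [0.0, -0.001, -1.0]]
contact_force: [1.0, -0.1, 0.1]
finger_gap: 0.0855
```

```bash

python3 -m handwheel '[[0.05,0.3,0,0,0,0,1],[0.1,0.6,0,0,0,0,1],[0.2,0.8,0,0,0,0,1],[0.2,1,0,0,0,0,1]]'
python3 -m handwheel '[[0.05,0.3,-0.1,0,0,0,1],[0.1,0.54,-0.3,0,0,0,1],[0.1,0.54,-0.4,0,0,0,1],[0.1,0.54,-0.4,0,0,0,1]]'
python3 - <<'E'
from h import *
C=P("wrist");im=eyes.get_image("wrist")
for t in("dauber","stand"):
  print(t,[(np.round(m["location"],1).tolist(),round(m["score"],2)) for m in mark_of("wrist",t)[:3]])
g=im.copy();save("w.png",g)
print(proj(C,[[.44,.328,.13],[.44,.328,.055]]).round(1))
E
```

```text
time_s: 3.8
ee_pos: [0.4187, 0.2199, 0.3312]
eef_rot: [[0.366, -0.931, 0.0], [-0.931, -0.366, -0.0], [0.0, -0.0, -1.0]]
contact_force: [0.6, 0.1, -0.5]
finger_gap: 0.0852
time_s: 4.3
ee_pos: [0.4368, 0.326, 0.2488]
eef_rot: [[0.366, -0.93, -0.004], [-0.931, -0.366, -0.002], [0.001, 0.005, -1.0]]
contact_force: [0.2, 0.3, 0.4]
finger_gap: 0.0854
dauber [([203.4, 135.6], 0.9), ([284.7, 171.4], 0.85), ([303.1, 83.0], 0.76)]
stand [([285.6, 169.9], 0.55)]
[[285.5 202.1]
 [285.4 183. ]]
```

View pics/w.png

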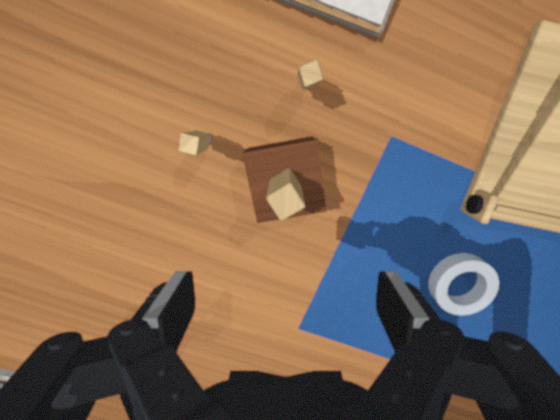

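```bash
python3 - <<'E'
import cv2
im=cv2.imread("pics/w.png")
save=cv2.resize(im[155:235,235:340],None,fx=7,fy=7,interpolation=cv2.INTER_CUBIC);cv2.imwrite("pics/wc.png",save)
E
```

```text
(no output)
```

View pics/wc.png

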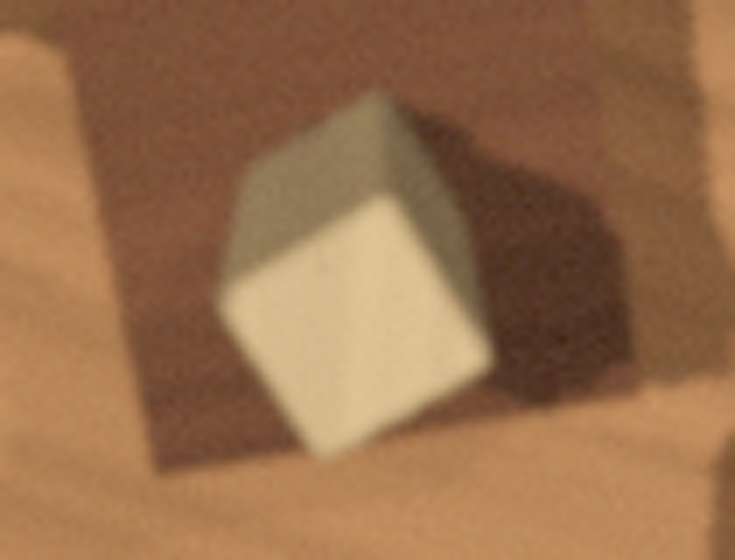

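```bash
python3 - <<'E'
from h import *
C=P("wrist");o=get_obs()
px=np.array([(220,300),(385,195),(492,358),(325,458)])/7.+[235,155]
W=np.array([atz(C,p,.13) for p in px]);print(W.round(4),W.mean(0).round(4))
B=atz(C,np.array((378,92))/7.+[235,155],.055);print("bottomcorner",B)
for i in range(4):
  d=W[(i+1)%4]-W[i];print(np.linalg.norm(d).round(4),np.degrees(np.arctan2(d[1],d[0])).round(1))
x=o["eef_rot"][:,0];print("tool x ang",np.degrees(np.arctan2(x[1],x[0])),o["q"].round(1),o["ee_pos"])
E
```

```text
[[0.4393 0.345  0.13  ]
 [0.4593 0.3307 0.13  ]
 [0.4448 0.3104 0.13  ]
 [0.4246 0.3252 0.13  ]] [0.442  0.3278 0.13  ]
bottomcorner [0.45945877 0.33074965 0.055     ]
0.0246 -35.5
0.025 -125.6
0.025 143.7
0.0247 53.4
tool x ang -68.62189010346634 [28.3  1.  97.8 -0.  81.  97. ] [0.43895858 0.32604751 0.25299974]
```

```bash

python3 -m handwheel '[[0.018,0.009,-0.1,0,0,0.028,1],[0.018,0.009,-0.2,0,0,0.056,1],[0.018,0.009,-0.3,0,0,0.0906,1],[0.018,0.009,-0.3,0,0,0.0906,1]]'
python3 -m handwheel '[[0,0,-0.2,0,0,0,1],[0,0,-0.4,0,0,0,1],[0,0,-0.56,0,0,0,1],[0,0,-0.56,0,0,0,1]]'
python3 -c "
from h import *
save('g.png',eyes.get_image('wrist'));C=P('wrist');o=get_obs();print(proj(C,o['ee_pos']+o['eef_rot']@np.array([0,0,-.05])))
for m in mark_of('wrist','dauber')[:3]:print(m)
"
```

```text
time_s: 4.95
ee_pos: [0.4418, 0.3272, 0.1915]
eef_rot: [[0.809, -0.588, -0.0], [-0.588, -0.809, -0.0], [-0.0, 0.0, -1.0]]
contact_force: [-0.3, 0.2, -0.4]
finger_gap: 0.0856
time_s: 5.45
ee_pos: [0.441, 0.3271, 0.0786]
eef_rot: [[0.808, -0.59, -0.003], [-0.59, -0.808, -0.001], [-0.001, 0.003, -1.0]]
contact_force: [-0.1, -0.3, 0.3]
finger_gap: 0.0857
[[287.44335224 342.9202537 ]]
{'location': [281.0, 231.0], 'score': 0.89}
{'location': [201.1, 98.1], 'score': 0.77}
{'location': [401.2, 111.5], 'score': 0.72}
```

View pics/g.png

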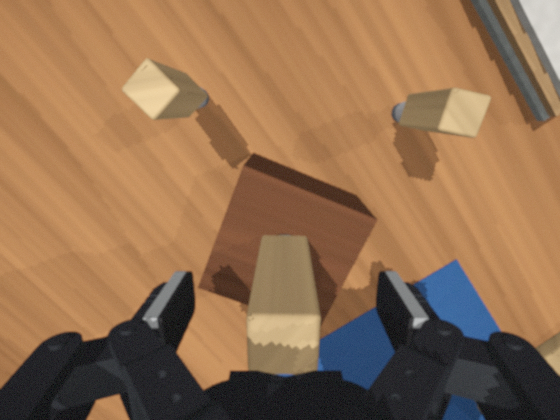

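```bash

python3 -m handwheel '[[0,0,0,0,0,0,0],[0,0,0,0,0,0,0],[0,0,0,0,0,0,0],[0,0,0,0,0,0,0],[0,0,0,0,0,0,0]]' 80
python3 -m handwheel '[[0,0,0,0,0,0,0],[0,0,0,0,0,0,0],[0,0,0.1,0,0,0,0],[0,0,0.2,0,0,0,0]]'
python3 -m handwheel '[[0,0,0.25,0,0,0,0],[0,0,0.5,0,0,0,0],[0,0,0.5,0,0,0,0]]'
python3 -c "
from h import *
C=P('wrist');save('g2.png',eyes.get_image('wrist'));
for t in('dauber','felt_tip'):print([(m['location'],m['score']) for m in mark_of('wrist',t)[:3]])
o=get_obs();print(proj(C,o['ee_pos']+o['eef_rot']@np.array([0,0,.066])),o['q'],o['ee_pos'],o['contact_force'],o['wrist_torque'])
"
```

```text
time_s: 6.18
ee_pos: [0.4422, 0.3282, 0.08]
eef_rot: [[0.809, -0.587, 0.001], [-0.587, -0.809, 0.0], [0.0, -0.001, -1.0]]
contact_force: [-1.2, -1.1, 6.3]
finger_gap: 0.0251
time_s: 6.68
ee_pos: [0.4412, 0.3276, 0.1188]
eef_rot: [[0.809, -0.587, -0.002], [-0.587, -0.809, -0.001], [-0.001, 0.002, -1.0]]
contact_force: [0.3, 0.7, -1.2]
finger_gap: 0.0252
time_s: 7.05
ee_pos: [0.4443, 0.3294, 0.2242]
eef_rot: [[0.809, -0.587, 0.008], [-0.587, -0.809, 0.004], [0.004, -0.008, -1.0]]
contact_force: [0.4, -0.3, -0.8]
finger_gap: 0.0254
[([351.2, 116.5], 0.76), ([284.4, 234.4], 0.64), ([232.0, 105.7], 0.58)]
[([285.3, 231.8], 0.59)]
[[283.48969143 231.04405354]] [2.83753934e+01 2.96906604e+00 9.96085250e+01 1.82876859e-03
 7.75494132e+01 6.43427137e+01] [0.44103864 0.32756893 0.21783781] [-0.79237093  0.44388146 -1.4424206 ] [ 0.01196691 -0.01548076  0.00640969]
```

View pics/g2.png

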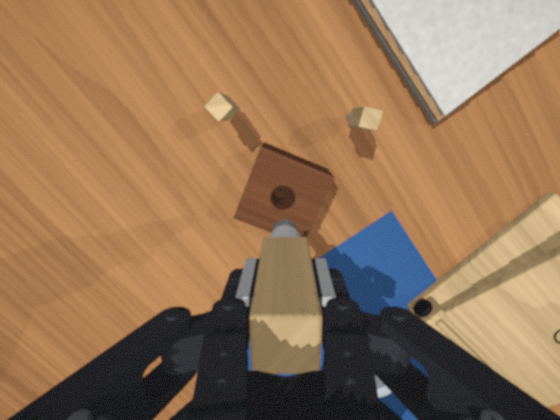

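```bash
python3 - <<'E'
from h import *
from scipy.optimize import least_squares
S,T=P("scene"),P("top")
hm=tri([ray(S,[190.5,235.2]),ray(T,[328,147.9])]);hp=tri([ray(S,[270,270.2]),ray(T,[253,156.8])]);sp=tri([ray(S,[253.1,238.4]),ray(T,[294.4,184.7])])
print(hm,hp,np.linalg.norm(hm-hp),sp); m=(hm+hp)/2-sp;print(np.linalg.norm(m),np.degrees(np.arcsin(m[2]/np.linalg.norm(m))),np.degrees(np.arctan2(m[1],m[0])))
E
python3 -m handwheel '[[0,-0.3,0.2,0,0,0,0],[0,-0.6,0.4,0,0,0,0],[0,-0.8,0.4,0,0,0,0],[0,-1,0.4,0,0,0,0]]'
python3 -m handwheel '[[0,-0.3,0,0,0,0,0],[0,-0.6,0,0,0,0,0],[0,-0.8,0,0,0,0,0],[0,-0.9,0,0,0,0,0],[0,-0.9,0,0,0,0,0]]'
python3 -c "
from h import *
C=P('wrist');save('b.png',eyes.get_image('wrist'));
print(proj(C,[[.613,-.004,.055],[.417,-.293,.128]]))
for t in('spot','felt_tip','dish'):print(t,[(m['location'],m['score']) for m in mark_of('wrist',t)[:3]])
np.savez('b.npz',K=C[0],R=C[1],t=C[2])
"
```

```text
[ 0.71943357 -0.0986621   0.07488136] [0.68606508 0.12013409 0.07613043] 0.22132958792505317 [ 0.61237061 -0.00364368  0.05582929]
0.09360691795088395 12.134343803323931 9.040255728951394
time_s: 7.7
ee_pos: [0.4414, 0.126, 0.2985]
eef_rot: [[0.809, -0.588, -0.001], [-0.588, -0.809, -0.0], [-0.001, 0.001, -1.0]]
contact_force: [0.7, -0.5, -0.4]
finger_gap: 0.0253
time_s: 8.32
ee_pos: [0.4409, -0.053, 0.2971]
eef_rot: [[0.808, -0.59, -0.004], [-0.59, -0.808, 0.001], [-0.004, 0.001, -1.0]]
contact_force: [0.4, 0.2, -0.6]
finger_gap: 0.0252
[[386.11922093  52.97193903]
 [385.65686157 357.74920954]]
spot [([387.5, 50.8], 0.84)]
felt_tip [([287.9, 230.3], 0.52)]
dish []
```

View pics/b.png

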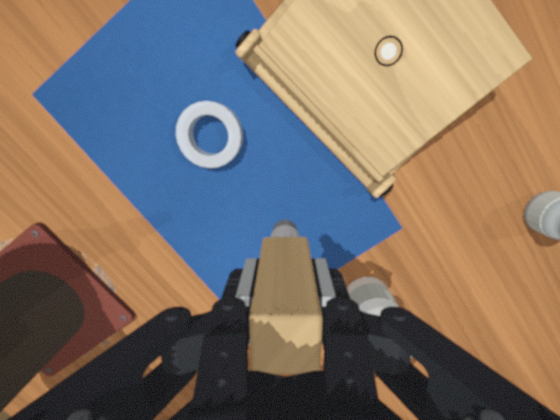

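```bash

python3 -m handwheel '[[-0.04,-0.25,0,0,0,0,0],[-0.08,-0.4,0,0,0,0,0],[-0.12,-0.5,0,0,0,0,0],[-0.12,-0.5,0,0,0,0,0]]'
python3 -c "
from h import *
C=P('wrist');im=eyes.get_image('wrist');save('d.png',im)
for t in('dish','bottle','pump'):print(t,[(m['bbox'],m['score']) for m in masks_of('wrist',t)[:2]],[(m['location'],atz(C,m['location'],.128),m['score']) for m in mark_of('wrist',t)[:2]])
D=np.load('b.npz')
S,T=P('scene'),P('top')
print(tri([ray(S,[253.1,238.4]),ray(T,[294.4,184.7]),ray((D['K'],D['R'],D['t']),[388,50.7])]),proj(C,[.417,-.293,.128]))
"
```

```text
time_s: 9.02
ee_pos: [0.4176, -0.1521, 0.2991]
eef_rot: [[0.809, -0.588, -0.0], [-0.588, -0.809, 0.0], [-0.0, -0.0, -1.0]]
contact_force: [-0.5, 0.3, -1.1]
finger_gap: 0.0256
dish [([342.1, 265.4, 45.6, 38.9], 0.73)] [([363.8, 285.5], array([ 0.42571185, -0.29200888,  0.128     ]), 0.58)]
bottle [([134.5, 19.1, 73.1, 72.9], 0.21)] [([344.8, 236.4], array([ 0.44067152, -0.22868548,  0.128     ]), 0.94)]Traceback (most recent call last):
  File "<string>", line 4, in <module>
    for t in('dish','bottle','pump'):print(t,[(m['bbox'],m['score']) for m in masks_of('wrist',t)[:2]],[(m['location'],atz(C,m['location'],.128),m['score']) for m in mark_of('wrist',t)[:2]])
                                                                                                                                                                      ~~~~~~~^^^^^^^^^^^
ValueError: it knows: bottle, dauber, dish, felt_tip, jar, magazines, rest, spot, stand, tape
```

View pics/d.png

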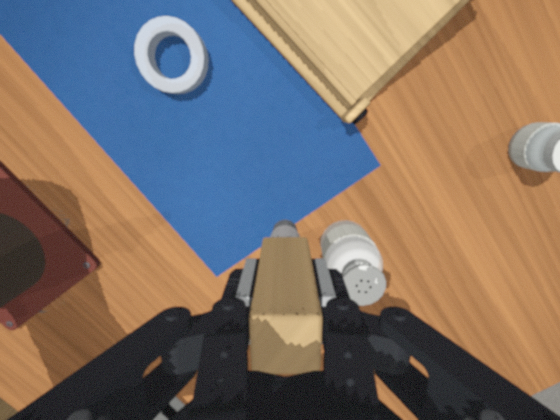

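```bash

python3 -m handwheel '[[0.02,-0.25,0,0,0,0,0],[0.02,-0.5,-0.1,0,0,0,0],[0.02,-0.7,-0.3,0,0,0,0],[0.02,-0.7,-0.45,0,0,0,0],[0.02,-0.7,-0.45,0,0,0,0]]'
python3 -m handwheel '[[0,0,-0.04,0,0,0,0],[0,0,-0.07,0,0,0,0],[0,0,-0.07,0,0,0,0],[0,0,-0.07,0,0,0,0]]'
python3 -m handwheel '[[0,0,-0.02,0,0,0,0],[0,0,-0.035,0,0,0,0],[0,0,-0.035,0,0,0,0],[0,0,-0.035,0,0,0,0]]'
```

```text
time_s: 9.95
ee_pos: [0.4205, -0.2905, 0.2063]
eef_rot: [[0.809, -0.587, -0.005], [-0.587, -0.809, 0.005], [-0.006, -0.001, -1.0]]
contact_force: [-0.8, 0.2, -0.6]
finger_gap: 0.0254
time_s: 10.45
ee_pos: [0.4221, -0.2921, 0.196]
eef_rot: [[0.81, -0.587, 0.001], [-0.587, -0.81, -0.001], [0.001, 0.0, -1.0]]
contact_force: [-0.4, 0.2, -1.1]
finger_gap: 0.0252
time_s: 10.95
ee_pos: [0.422, -0.2922, 0.1886]
eef_rot: [[0.809, -0.587, 0.001], [-0.587, -0.809, -0.0], [0.001, -0.0, -1.0]]
contact_force: [0.8, 0.1, 0.2]
finger_gap: 0.0253
```

```bash

python3 -m handwheel '[[0,0,-0.025,0,0,0,0],[0,0,-0.045,0,0,0,0],[0,0,-0.045,0,0,0,0],[0,0,-0.045,0,0,0,0]]'
for i in 1 2 3 4; do python3 -c "
from h import *
print(get_obs()['contact_force'])"; python3 -m handwheel '[[0,0,0,0,0,0,0]]' | grep -E 'ee_pos|force'; done
```

```text
time_s: 11.45
ee_pos: [0.4221, -0.2923, 0.1797]
eef_rot: [[0.809, -0.587, 0.001], [-0.587, -0.809, -0.001], [0.001, 0.0, -1.0]]
contact_force: [0.8, -0.9, 3.8]
finger_gap: 0.0249
[ 0.7758525  -0.91276543  3.83327911]
ee_pos: [0.422, -0.2922, 0.1796]
contact_force: [1.0, -0.2, 4.1]
[ 1.03927037 -0.15017706  4.09930077]
ee_pos: [0.422, -0.2922, 0.1795]
contact_force: [1.4, -1.6, 4.1]
[ 1.39777992 -1.63340869  4.09327469]
ee_pos: [0.422, -0.2922, 0.1795]
contact_force: [3.3, -1.2, 3.6]
[ 3.32661803 -1.24276632  3.60175595]
ee_pos: [0.422, -0.2922, 0.1795]
contact_force: [1.5, -1.9, 4.0]
```

```bash

python3 -m handwheel '[[0,0,0.05,0,0,0,0],[0,0,0.1,0,0,0,0],[0,0,0.35,0,0,0,0],[0,0,0.6,0,0,0,0],[0,0,0.6,0,0,0,0]]'
python3 -m handwheel '[[0,0,0,0,0,0,0],[0,0,0,0,0,0,0]]'
python3 -c "
from h import *
C=P('wrist');save('e.png',eyes.get_image('wrist'));eyes.get_image('top')
print('felt',[(m['location'],m['score']) for m in mark_of('wrist','felt_tip')[:2]])
o=get_obs();print(proj(C,o['ee_pos']+o['eef_rot']@np.array([0,0,.066])),o['q'].round(1),o['ee_pos'],o['contact_force'])
im=cv2.imread('pics/e.png')[200:390,200:370];im2=cv2.imread('pics/d.png')[200:390,200:370];cv2.imwrite('pics/e2.png',cv2.resize(np.hstack([im2,im]),None,fx=2.2,fy=2.2))"
```

```text
time_s: 12.58
ee_pos: [0.4231, -0.2932, 0.3043]
eef_rot: [[0.809, -0.587, 0.005], [-0.587, -0.809, -0.005], [0.007, 0.001, -1.0]]
contact_force: [0.2, -0.0, -1.4]
finger_gap: 0.025
time_s: 12.82
ee_pos: [0.4209, -0.2912, 0.2972]
eef_rot: [[0.809, -0.587, -0.003], [-0.587, -0.809, 0.003], [-0.004, -0.0, -1.0]]
contact_force: [0.1, -0.2, -1.5]
finger_gap: 0.0253
felt [([286.5, 228.9], 0.63)]
[[287.00293748 229.28845609]] [-43.5  -5.   98.9   0.   86.3  -7.5] [ 0.42131951 -0.2915846   0.29791456] [-0.47733993  0.55870172 -0.63507083]
```

View pics/e2.png

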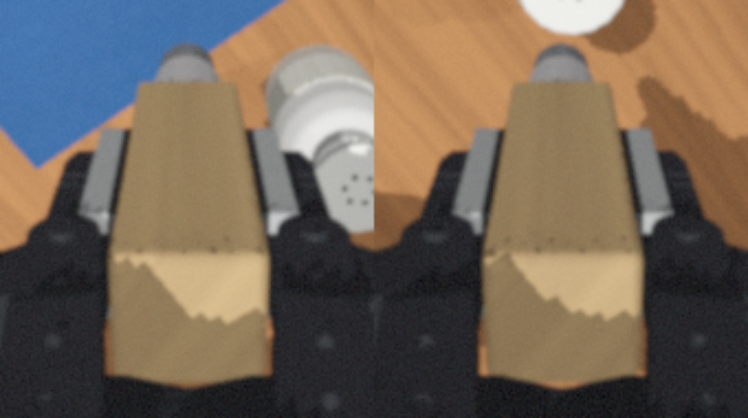

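```bash
python3 -c "
from h import *
C=P('wrist');print(proj(C,[[.422,-.292,.128],[.422,-.292,.108],[.422,-.292,0],[.714,-.318,.07]]))
s=eyes.get_image('scene')
print([(m['location'],m['score']) for m in mark_of('scene','dish')])
a=cv2.imread('pics/e.png')[100:300,150:450];b=cv2.imread('pics/s.png')[120:220,180:280];d=cv2.imread('pics/d.png')[200:320,300:420]
R=lambda i:cv2.resize(i,(390,290),interpolation=cv2.INTER_CUBIC)
cv2.imwrite('pics/f.png',np.vstack([np.hstack([R(a),R(b)]),np.hstack([R(s[120:220,180:280,::-1]),R(d)])]))"
```

```text
[[286.9435984  192.98220651]
 [286.87280825 188.46445909]
 [286.59531983 170.75546098]
 [525.56294766  41.30585944]]
[]
```

View pics/f.png

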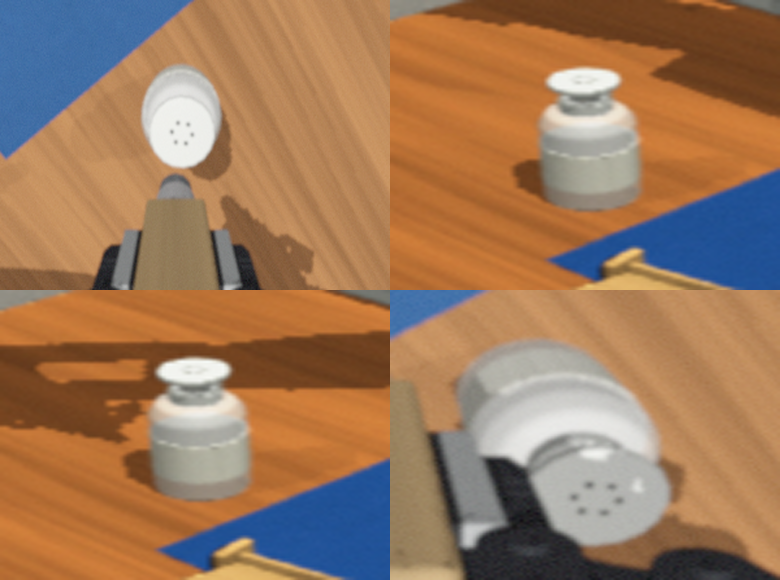

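```bash
cat > sp.py <<'E'
from h import *
D=np.load('b.npz');S,T=P('scene'),P('top')
sp=tri([ray(S,[253.1,238.4]),ray(T,[294.4,184.7]),ray((D['K'],D['R'],D['t']),[388,50.7])])
t,y=np.radians(12.1),np.radians(8.8)
n=np.array([-np.sin(t)*np.cos(y),-np.sin(t)*np.sin(y),np.cos(t)])
E
python3 -c "
from sp import *
print(sp,n)
for g in(.08,.05,.02,0):
  X=sp+n*(.066+g);print(g,X.round(4),((X-[.422,-.292,.2995])/.2).round(3))
"
```

```text
[ 0.61346362 -0.00317052  0.05695016] [-0.20715101 -0.03206867  0.97778324]
0.08 [ 0.5832 -0.0079  0.1997] [ 0.806  1.421 -0.499]
0.05 [ 0.5894 -0.0069  0.1704] [ 0.837  1.426 -0.646]
0.02 [ 0.5956 -0.0059  0.141 ] [ 0.868  1.43  -0.792]
0 [ 0.5998 -0.0053  0.1215] [ 0.889  1.434 -0.89 ]
```

```bash

python3 -m handwheel '[[0.15,0.25,0,0.001,-0.008,0,0],[0.3,0.5,0,0.0025,-0.016,0,0],[0.45,0.75,0,0.004,-0.025,0,0],[0.6,1,0,0.0051,-0.0332,0,0],[0.6,1,0,0.0051,-0.0332,0,0]]'
python3 -m handwheel '[[0.1,0.2,-0.1,0,0,0,0],[0.206,0.42,-0.3,0,0,0,0],[0.206,0.42,-0.5,0,0,0,0],[0.206,0.42,-0.5,0,0,0,0],[0.206,0.42,-0.5,0,0,0,0]]'
python3 -c "
from sp import *
C=P('wrist');save('k.png',eyes.get_image('wrist'))
for t in('spot','felt_tip'):print(t,[(m['location'],m['score']) for m in mark_of('wrist',t)[:2]])
o=get_obs();print(proj(C,sp),o['ee_pos'],o['eef_rot'][:,2]+n,o['contact_force'])
im=eyes.get_image('wrist');g=cv2.cvtColor(im,cv2.COLOR_RGB2GRAY)
u,v=proj(C,sp)[0].astype(int);w=g[v-30:v+30,u-30:u+30];print(u,v);
m=(im[v-30:v+30,u-30:u+30].min(2)>185);yy,xx=np.nonzero(m);print(m.sum(),xx.mean()+u-30,yy.mean()+v-30,im[v-6:v+7:6,u-6:u+7:6].tolist())
"
```

```text
time_s: 13.7
ee_pos: [0.5423, -0.0886, 0.299]
eef_rot: [[0.797, -0.568, 0.207], [-0.586, -0.81, 0.034], [0.148, -0.148, -0.978]]
contact_force: [-0.1, -0.9, -0.5]
finger_gap: 0.0253
time_s: 14.32
ee_pos: [0.5837, -0.0091, 0.2009]
eef_rot: [[0.793, -0.573, 0.209], [-0.591, -0.806, 0.031], [0.15, -0.148, -0.978]]
contact_force: [-0.0, -0.8, -0.4]
finger_gap: 0.0251
spot [([285.3, 196.9], 0.56)]
felt_tip [([288.2, 231.0], 0.44)]
[[284.02134101 198.49055494]] [ 0.58433987 -0.00915172  0.20198626] [ 0.00378358 -0.00136858  0.00076527] [ 0.16304479  0.3625805  -1.40649517]
284 198
180 284.01666666666665 198.92777777777778 [[[193, 173, 139], [206, 203, 193], [187, 166, 134]], [[209, 207, 198], [212, 211, 202], [208, 207, 198]], [[200, 192, 177], [209, 207, 198], [202, 195, 180]]]
```

```bash

python3 -m handwheel '[[0.025,0.004,-0.11,0,0,0,0],[0.05,0.008,-0.23,0,0,0,0],[0.074,0.012,-0.34,0,0,0,0],[0.074,0.012,-0.34,0,0,0,0],[0.074,0.012,-0.34,0,0,0,0]]'
python3 -m handwheel '[[0,0,0,0,0,0,0],[0,0,0,0,0,0,0]]'
python3 -c "
from sp import *
C=P('wrist');im=eyes.get_image('wrist');save('k2.png',im)
for t in('spot','felt_tip'):print(t,[(m['location'],m['score']) for m in mark_of('wrist',t)[:2]])
F=[];
for i in range(8):
  o=get_obs();F.append(o['contact_force']@n);eyes.get_image('wrist')
print(np.round(F,2),np.mean(F));C=P('wrist');X=o['ee_pos']-n*.066
d=X-sp;print(o['ee_pos'],'gap',d@n,'lat',d-n*(d@n),proj(C,[sp,X]))"
```

```text
time_s: 15.15
ee_pos: [0.5986, -0.006, 0.1329]
eef_rot: [[0.793, -0.572, 0.209], [-0.59, -0.807, 0.031], [0.151, -0.148, -0.977]]
contact_force: [0.0, 0.5, -0.8]
finger_gap: 0.025
time_s: 15.4
ee_pos: [0.5984, -0.0058, 0.1325]
eef_rot: [[0.793, -0.572, 0.209], [-0.59, -0.807, 0.032], [0.15, -0.148, -0.977]]
contact_force: [0.3, 0.1, -0.9]
finger_gap: 0.0253
spot [([283.9, 225.6], 0.92)]
felt_tip [([286.1, 232.0], 0.47)]
[-1.22 -1.13 -0.82 -0.56 -0.28 -0.9  -0.48 -0.49] -0.7353565912570232
[ 0.59777326 -0.00562239  0.13124062] gap 0.009968867576818394 lat [ 4.66709151e-05 -1.56457621e-05  9.37445867e-06] [[285.86399221 224.32112937]
 [285.97236509 229.07479753]]
```

```bash
cat > f.py <<'E'
from sp import *
F=[]
for i in range(12):
  o=get_obs();F.append(o['contact_force']);eyes.get_image('wrist')
m=np.mean(F,0);d=o['ee_pos']-n*.066-sp
print('Fn',round(m@n+.8,2),'F',m.round(2),'gap',round(d@n,4),'lat',(d-n*(d@n)).round(4),'t',o['time_s'])
E
python3 -m handwheel '[[0.006,0.001,-0.03,0,0,0,0],[0.01,0.0016,-0.049,0,0,0,0],[0.01,0.0016,-0.049,0,0,0,0]]'|grep force; python3 f.py
python3 -m handwheel '[[0.002,0.0003,-0.01,0,0,0,0],[0.002,0.0003,-0.01,0,0,0,0],[0.002,0.0003,-0.01,0,0,0,0]]'|grep force; python3 f.py
```

```text
contact_force: [-0.5, -0.9, 1.8]
Fn 2.52 F [-1.02  0.2   1.55] gap 0.0001 lat [0. 0. 0.] t 16.875
contact_force: [-1.1, -0.0, 2.1]
Fn 3.21 F [-1.15  0.22  2.23] gap -0.002 lat [ 0. -0.  0.] t 17.85
```

```bash
python3 -c "
from h import *
w=eyes.get_image('wrist');s=eyes.get_image('scene')
R=lambda i:cv2.resize(i,(390,290),interpolation=cv2.INTER_CUBIC)
save('z.png',np.hstack([R(w[185:255,240:334]),R(s[205:275,205:299])]))
for c in('scene','wrist'):print([(m['location'],m['score']) for m in mark_of(c,'felt_tip')[:2]],[(m['location'],m['score']) for m in mark_of(c,'spot')[:2]])"
```

```text
[([254.2, 255.3], 0.72), ([452.0, 311.5], 0.54)] [([255.6, 241.1], 0.91), ([253.5, 242.8], 0.68)]
[([287.9, 233.6], 0.64)] [([285.8, 229.6], 0.6)]
```

View pics/z.png

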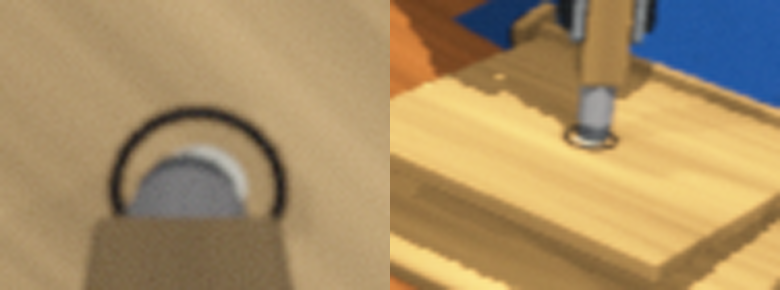

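```bash

python3 -m handwheel '[[-0.01,-0.0016,0.049,0,0,0,0],[0.001,0.0014,0.051,0,0,0,0],[0.006,0.002,0.025,0,0,0,0],[0.011,0.003,0.0025,0,0,0,0],[0.011,0.003,0.0025,0,0,0,0]]'|grep force
python3 -m handwheel '[[0,0,0,0,0,0,0],[0,0,0,0,0,0,0],[0,0,0,0,0,0,0]]'; python3 f.py
python3 - <<'E'
from h import *
C=P('wrist');w=eyes.get_image('wrist');save('z2.png',w)
# visible part of the pale disc: compare left/right of the ring axis, before/after
for f in('z.png',):
  z=cv2.imread('pics/'+f)[:,:390]
c=cv2.resize(w[185:255,240:334,::-1],(390,290),interpolation=cv2.INTER_CUBIC)
for nme,i in(('old',z),('new',c)):
  g=i.min(2).astype(int);d=i.astype(int);blue=d[:,:,0]-d[:,:,2]
  for r in(175,190,205):
    dark=np.nonzero(g[r]<50)[0];st=np.nonzero((blue[r]>-25)&(d[r,:,2]<150)&(g[r]>60))[0];wh=np.nonzero(g[r]>160)[0]
    print(nme,r,'ring',dark.min() if len(dark) else None,dark.max() if len(dark) else None,'stem',(st.min(),st.max()) if len(st) else None,'pale',len(wh))
E
```

```text
contact_force: [-0.5, -0.4, 2.5]
time_s: 19.2
ee_pos: [0.6025, -0.0047, 0.1201]
eef_rot: [[0.794, -0.572, 0.207], [-0.59, -0.807, 0.032], [0.149, -0.147, -0.978]]
contact_force: [-0.7, 0.1, 2.0]
finger_gap: 0.025
Fn 3.47 F [-0.69 -0.05  2.58] gap -0.002 lat [0.0022 0.0006 0.0005] t 19.75
old 175 ring 113 283 stem (np.int64(147), np.int64(229)) pale 9
old 190 ring 111 284 stem (np.int64(139), np.int64(235)) pale 3
old 205 ring 113 283 stem (np.int64(129), np.int64(242)) pale 0
new 175 ring 106 270 stem (np.int64(147), np.int64(226)) pale 0
new 190 ring 103 274 stem (np.int64(139), np.int64(235)) pale 0
new 205 ring 102 275 stem (np.int64(131), np.int64(242)) pale 0
```

```bash
python3 -c "
from plant import sign_off;print(sign_off())"
```

```text
the job is handed in; nothing more can be done
None
```

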